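# Seasoning shakers back on the ledge in order of size

## Robot

A 6-joint arm with a two-finger parallel gripper is mounted at the origin on the work surface. World frame = base frame: x ahead of the robot, y to its left, z up, the work surface at z = 0. Lengths are in m, angles in rad, forces in N, time in s.
With the tool pointing down it reaches from about 0.25 to 0.725 m from the base axis. Payload 4 kg.
Tool frame: the origin (TCP) lies on the centre line of the jaws, within the pads' length; the fingertips stand 17 mm ahead of it and the grasp point (between the pads) lies 2 mm behind it; z points along the fingers, y is the line along which they close (so a half turn about z gives the same grasp; the last joint's range is limited). The gripper opens to 85 mm and grips with 20 to 120 N. Pads are 22 mm wide; open, the fingers measure 114 mm over their backs; the gripper's body (76 mm by 85 mm) begins 54 mm behind the grasp point. The pads swing forward as they close: fully open they stand 13 mm farther back than shut.
Start: joints at [1.316, 0.241, 0.005, 1.335, 0, 1.571], TCP at [0.126, 0.484, 0.248] pointing down, gripper open.
Joint ranges: [-2.72, 2.72], [-1.05, 1.87], [-1.09, 1.28], [-1.99, 2.15], [-1.42, 1.44], [-3.14, 3.14]. Speed limits (rad/s): [2.79, 2.79, 3.14, 3.14, 3.14, 3.14].

## Interface

Orientations are given as a unit quaternion [x, y, z, w].
In Python, from workcell import get_obs, imaging, order gives the robot as it stands.
- The arm moves only by the tool apply_moves, never from a script. Its argument "targets" is a list that holds one entry, the list of rows, each a list of 5 numbers: the shift along the world's x, y, z in units of 40 mm (1.0 is 40 mm), then the turn about the world's z in degrees, then the gripper command: -1 is shut, 1 is fully open, values between are in proportion. In form: [[[dx, dy, dz, turn, fingers], ...]]. A call has 1 to 8 rows; each row shifts and turns the commanded pose from where the row before left it; what a row does not reach is not made up. A row lasts 1/12 s, in which the tool goes at most 41.7 mm and 7.16 degrees, less where a joint would pass 70% of its speed; a pose out of reach is approached as far as the arm can. A call is refused whole if a number of a shift passes 1 or a number of a turn 7.16, either way. A call with a gripper value outside its range is refused whole. The fingers move at their own pace and stop on an object; the grip force is fixed at half the most. Time passes only in rows, so rows that do not move let the fingers close. It gives the time, the measured TCP pose, the force, the opening and the grip force at its end, in the units of the state.
- get_obs(): the state, without advancing time (a new reading comes with each control period).
- imaging.camera(name): name is "scene" or "top" or "wrist"; returns (picture, depth): 384x512x3 uint8, blue, green, red; 384x512 float32, m along the optical axis (not along the pixel's ray), 0 where there is no reading.
- imaging.get_calibration(name): a dict with "camera_matrix" (3x3 intrinsics, pixels), "eye" and "rotation" of the camera in the world; the wrist camera has in their place "hand_eye" (4x4, takes a point from camera to tool coordinates, whose origin is the TCP and whose axes are the flange's). Camera axes: x right, y down, z forward; pixel columns grow to the right and rows downward; lengths in m; the calibration is good to about 2 mm. The wrist camera is an equidistant fisheye: a pixel r from the principal point sees the ray r / f radians off the axis. A picture is of the moment at which its call begins: read the wrist's pose just before it. get_calibration takes no time and is no camera call.
- order.job_done(): hands the job in; it is judged then, once.
The state is a dict: "clock": time; "joint_pos": joint angles; "joint_vel": joint speeds; "tau": joint torques, N m; "eef_pos": TCP position; "tool_rot": TCP orientation; "ft_force": force on the tool from outside, world axes, zero at the start; "ft_torque": the same for the moment, N m; "grip_width": finger opening in m; "grasp_force": force on a finger pad.
Only numpy, scipy, OpenCV 4.12 (cv2) and the standard library are available. Lean on these libraries where they do the work, as an engineer would, in place of code of your own. Each camera call takes 0.05 s, during which the arm holds its last target. There are 200 camera calls.

## Task

Line up the four steel seasoning shakers on the packing station's ledge in order of size, one standing upright in the middle of each black pad, with the biggest at the end next to the portion scale and the smallest at the far end. Keep them upright on the way, so that nothing spills.

Things in the scene. Friction and masses are not known exactly. Their poses are not given: they have to be found in the camera images.
- shaker_1_center (a point): the biggest of four stainless steel seasoning shakers, a closed upright round can with a straight side, knurled collar and low domed pierced top: 60 mm in diameter, 116 mm high over all (straight side up to 100 mm, then the dome). The point is on its axis, half-way up (58 mm above its underside); z runs up its axis.
- shaker_2_center (a point): the second biggest of four stainless steel seasoning shakers, a closed upright round can with a straight side, knurled collar and low domed pierced top: 52 mm in diameter, 92 mm high over all (straight side up to 76 mm, then the dome). The point is on its axis, half-way up (46 mm above its underside); z runs up its axis.
- shaker_3_center (a point): the second smallest of four stainless steel seasoning shakers, a closed upright round can with a straight side, knurled collar and low domed pierced top: 44 mm in diameter, 70 mm high over all (straight side up to 54 mm, then the dome). The point is on its axis, half-way up (35 mm above its underside); z runs up its axis.
- shaker_4_center (a point): the smallest of four stainless steel seasoning shakers, a closed upright round can with a straight side, knurled collar and low domed pierced top: 36 mm in diameter, 50 mm high over all (straight side up to 34 mm, then the dome). The point is on its axis, half-way up (25 mm above its underside); z runs up its axis.
- pad_a: leftmost (+y end) of four equal flat black round rubber pads in a row on the ledge, 105 mm from centre to centre. 80 mm in diameter, 3 mm thick; origin at the centre of its underside, so its upper face is 3 mm above the origin and 23 mm above the table; y runs along the row towards pad_a, x away from the robot, z up. Fixed to the ledge.
- pad_b: second from the left of four equal flat black round rubber pads in a row on the ledge, 105 mm from centre to centre. 80 mm in diameter, 3 mm thick; origin at the centre of its underside, so its upper face is 3 mm above the origin and 23 mm above the table; y runs along the row towards pad_a, x away from the robot, z up. Fixed to the ledge.
- pad_c: third from the left of four equal flat black round rubber pads in a row on the ledge, 105 mm from centre to centre. 80 mm in diameter, 3 mm thick; origin at the centre of its underside, so its upper face is 3 mm above the origin and 23 mm above the table; y runs along the row towards pad_a, x away from the robot, z up. Fixed to the ledge.
- pad_d: rightmost (-y end) of four equal flat black round rubber pads in a row on the ledge, 105 mm from centre to centre. 80 mm in diameter, 3 mm thick; origin at the centre of its underside, so its upper face is 3 mm above the origin and 23 mm above the table; y runs along the row towards pad_a, x away from the robot, z up. Fixed to the ledge.
- ledge: low steel ledge that carries the row of pads, 430 mm long (y), 110 mm deep (x), 20 mm high, with a thin gallery rail 45 mm high along its back, 62 mm beyond the pads' centres. Fixed; placed and turned a little anew each time. Origin at the centre of its underside, x away from the robot, y to the left along its length, z up.
- scale: electronic portion scale, white, with a square steel pan, 175 mm by 160 mm by 48 mm high, fixed on the table just beyond one end of the ledge: sometimes the left end (next to pad_a), sometimes the right end (next to pad_d); a stack of empty foil containers 66 mm high stands at the other end. Origin at the centre of its underside, z up.
Things that resemble listed ones, but are neither listed nor needed, are in the scene too. Leave any orange look-alike of the part that bears shaker_2_center alone. What is shaped like the part that bears shaker_4_center but yellow is not meant.

How it is judged:
By the outcome, as a careful person would: the job done as asked, in the order asked, and still so for the second after the job is handed in, with the robot touching nothing.
It also fails if it takes over 115 s, if anything falls off the work surface, if the arm or the gripper's body presses on something with over 40 N, if the wrist force passes 120 N, or if a joint passes its speed limit or range.

## Working session

There is one attempt and no reset: what is moved stays moved. The work goes in short steps, Python scripts to look and compute and a tool call to move; the robot and the scene stay as the last step left them, time stands still between calls to the robot, and variables do not carry over. Pictures are saved under pics/ and viewed, at most 14 in all, crops included, and the job is handed in when it is done.

Besides the shell and the picture viewer there is one more tool, called after "Request:" as a command line: name --argument value ..., lists and objects as JSON in quotes. apply_moves: Moves the arm, as the interface text tells. Its arguments: {"type":"object","properties":{"targets":{"type":"array","items":{"type":"array","items":{"type":"array","items":{"type":"number"}}}}},"required":["targets"]}

```bash
mkdir -p pics; ls; cat > h.py <<'E'
import numpy as np, cv2
from workcell import get_obs, imaging, order
def shot(n):
    im,d=imaging.camera(n); return im.copy(),d.copy()
def world(n,d):
    c=imaging.get_calibration(n);K=np.array(c['camera_matrix']);R=np.array(c['rotation']);e=np.array(c['eye'])
    v,u=np.mgrid[:d.shape[0],:d.shape[1]]
    p=np.stack([(u-K[0,2])/K[0,0]*d,(v-K[1,2])/K[1,1]*d,d],-1)
    return p@R.T+e
E
python3 - <<'E'
from h import *
for n in ('scene','top'):
    im,d=shot(n); cv2.imwrite(f'pics/{n}0.png',im); np.savez(f'{n}0.npz',im=im,d=d)
    c=imaging.get_calibration(n); print(n,c)
    P=world(n,d); print(P[200,100],P[200,256],P[300,400])
print(get_obs())
E
```

```text
pics
scene {'camera_matrix': array([[395.07361315,   0.        , 253.21663372],
       [  0.        , 395.07361315, 193.85262137],
       [  0.        ,   0.        ,   1.        ]]), 'eye': array([ 0.94956545, -0.71417366,  0.81396423]), 'rotation': array([ 0.86759943,  0.27740788, -0.11720291, -0.39570136])}Traceback (most recent call last):
  File "<stdin>", line 5, in <module>
  File "h.py", line 9, in world
    return p@R.T+e
           ~^~~~
ValueError: matmul: Input operand 1 has a mismatch in its core dimension 0, with gufunc signature (n?,k),(k,m?)->(n?,m?) (size 4 is different from 3)
```

```bash
sed -i "s/R=np.array(c\['rotation'\])/R=Rotation.from_quat(c['rotation']).as_matrix()/; 1a from scipy.spatial.transform import Rotation" h.py
python3 - <<'E'
from h import *
for n in ('scene','top'):
    im,d=shot(n); cv2.imwrite(f'pics/{n}0.png',im); np.savez(f'{n}0.npz',im=im,d=d)
    P=world(n,d); print(n,P[200,100],P[200,256],P[300,400])
print(get_obs())
E
```

```text
scene [ 0.06562347 -0.24393764 -0.00136023] [ 4.50688663e-01  3.49912824e-02 -2.48929540e-04] [ 0.93591952 -0.05679984  0.00111185]
top [ 0.48902826  0.44650167 -0.00254663] [0.45897274 0.00130538 0.0028848 ] [ 0.1590352  -0.36847564  0.00097222]
{'clock': 0.15, 'joint_pos': array([1.31603854e+00, 2.41278263e-01, 4.07432751e-03, 1.33522253e+00,
       2.66507418e-05, 1.57077489e+00]), 'joint_vel': array([-2.02540698e-03, -2.94646123e-03,  4.83236654e-03, -4.41198585e-06,
        7.90554159e-04,  1.00661639e-03]), 'tau': array([ 5.71087712e-04, -3.72633612e+01,  2.52638483e+01,  1.23430492e-02,
        4.81770041e-05, -1.22389437e-05]), 'eef_pos': array([0.12588694, 0.48343717, 0.24761382]), 'tool_rot': array([ 1.27024047e-01,  9.91899303e-01, -8.06773720e-04, -1.16768397e-04]), 'ft_force': array([-0.08393683,  0.45526578, -0.10786551]), 'ft_torque': array([-0.00670891, -0.00198735, -0.0166103 ]), 'grasp_force': 0.0, 'grip_width': 0.085278010065302}
```

View pics/scene0.png

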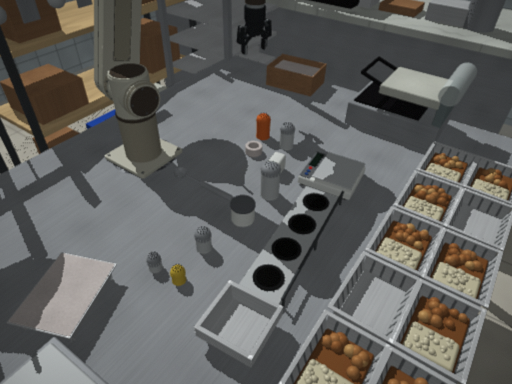

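View pics/top0.png

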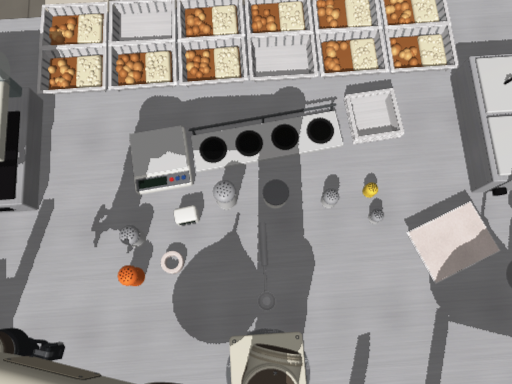

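The scale is at the left end (+y), so shaker 1 goes on pad_a and shaker 4 on pad_d. Candidates in the top view:
- **Shaker 1:** steel at (224,190).
- **Shaker 2:** steel at (130,236). The orange one at (131,275) is the look-alike.
- **Shaker 3:** steel at (331,198).
- **Shaker 4:** steel at (377,216). The yellow one at (371,189) is not meant.

The pads are at (213,148), (249,143), (285,137) and (320,131). Next I measure them all and make one enlarged crop.

```bash
python3 - <<'E'
from h import *
from scipy.optimize import least_squares
print(imaging.get_calibration('top'))
D={n:np.load(f'{n}0.npz') for n in('scene','top')}
W={n:world(n,D[n]['d']) for n in D}
im=D['top']['im']; P=W['top']
S={1:((224,190),.03,.116,.1),2:((130,236),.026,.092,.076),3:((331,198),.022,.07,.054),4:((377,216),.018,.05,.034)}
pts={}
for k,((u,v),r,H,hs) in S.items():
    c=P[v,u,:2]
    for it in range(3):
        q=[]
        for n in W:
            w=W[n].reshape(-1,3); m=(np.hypot(*(w[:,:2]-c).T)<r+.015)&(w[:,2]>.012)&(w[:,2]<H+.01)
            q.append(w[m])
        res=[]
        # side fit: points in straight part
        for s in q+[np.vstack(q)]:
            t=s[(s[:,2]<hs-.005)]
            f=least_squares(lambda x:np.hypot(*(t[:,:2]-x).T)-r,c,loss='soft_l1',f_scale=.002)
            res.append((f.x.round(4),len(t),round(float(np.sqrt(np.mean(f.fun**2))),4)))
        c=res[2][0]
    print(k,c,[ (a,b,e) for a,b,e in res],'top z',[s[:,2].max().round(4) for s in q])
# pads: dark pixels, height window
for n in W:
    g=D[n]['im'].max(2); w=W[n]
    m=((g<45)&(w[...,2]>.012)&(w[...,2]<.035)).astype(np.uint8)
    N,_,st,ce=cv2.connectedComponentsWithStats(m)
    L=cv2.connectedComponents(m)[1]
    for i in range(1,N):
        if st[i,4]>150:
            a=w[L==i]; cc=cv2.minEnclosingCircle(a[:,:2].astype(np.float32)); print(n,'pad',ce[i].round(),st[i,4],a.mean(0).round(4),(a.max(0)-a.min(0)).round(3))
a=cv2.resize(im[120:290,90:400],None,fx=2.5,fy=2.5,interpolation=cv2.INTER_CUBIC); cv2.imwrite('pics/crop1.png',a)
# rail & obstacle heights
for nm,(u,v) in dict(cup=(276,193),white=(186,215),ring=(165,255),foil=(375,95),scale=(163,150)).items(): print(nm,P[v-3:v+4,u-3:u+4].reshape(-1,3).mean(0).round(3))
E
```

```text
{'camera_matrix': array([[449.7116795 ,   0.        , 255.77719099],
       [  0.        , 449.7116795 , 189.82331892],
       [  0.        ,   0.        ,   1.        ]]), 'eye': array([0.18548054, 0.01110032, 1.25121243]), 'rotation': array([-0.67923193,  0.7242219 , -0.08446933,  0.08373507])}
1 [0.4674 0.0863] [(array([0.4658, 0.0858]), 390, 0.0016), (array([0.4701, 0.086 ]), 120, 0.0005), (array([0.4674, 0.0863]), 510, 0.0019)] top z [np.float64(0.1184), np.float64(0.1205)]
2 [0.3716 0.3434] [(array([0.3702, 0.3429]), 191, 0.0022), (array([0.3735, 0.3434]), 102, 0.0008), (array([0.3716, 0.3434]), 293, 0.0021)] top z [np.float64(0.0942), np.float64(0.0967)]
3 [ 0.4442 -0.2025] [(array([ 0.4433, -0.2023]), 142, 0.0013), (array([ 0.4476, -0.2031]), 43, 0.0007), (array([ 0.4442, -0.2025]), 185, 0.0018)] top z [np.float64(0.0731), np.float64(0.0736)]
4 [ 0.3875 -0.327 ] [(array([ 0.387 , -0.3268]), 54, 0.0011), (array([ 0.3904, -0.3273]), 16, 0.0009), (array([ 0.3875, -0.327 ]), 70, 0.0014)] top z [np.float64(0.0526), np.float64(0.0558)]
scene pad [316. 202.] 348 [0.6132 0.1115 0.023 ] [0.076 0.079 0.008]
scene pad [302. 224.] 423 [0.6259 0.0074 0.023 ] [0.074 0.076 0.01 ]
scene pad [286. 249.] 522 [ 0.6372 -0.0963  0.023 ] [0.076 0.077 0.009]
scene pad [268. 277.] 622 [ 0.65   -0.2007  0.023 ] [0.076 0.076 0.009]
top pad [320. 130.] 490 [ 0.6483 -0.1968  0.0239] [0.075 0.074 0.014]
top pad [284. 137.] 515 [ 0.6361 -0.0925  0.0235] [0.075 0.074 0.017]
top pad [249. 143.] 519 [0.6241 0.0114 0.0237] [0.077 0.076 0.015]
top pad [213. 149.] 520 [0.6119 0.1155 0.0236] [0.076 0.076 0.016]
cup [ 0.461 -0.054  0.065]
white [0.418 0.193 0.058]
ring [0.318 0.258 0.021]
foil [ 0.723 -0.352  0.081]
scale [0.61  0.254 0.049]
```

View pics/crop1.png

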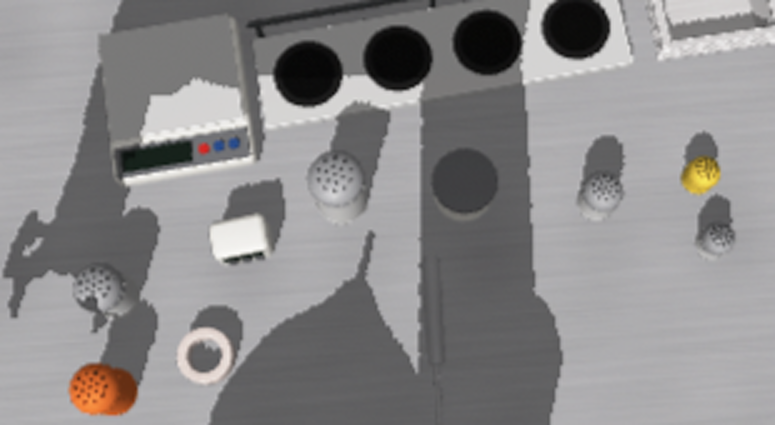

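Crop: the steel can at (338,185) is the largest (1), the steel can with the collar at (98,290) is 2, the one at (602,193) is 3 and the grey one at (717,240) is 4. The orange (95,390) and yellow (700,175) ones are the look-alikes. Measured top heights are 118/95/73/53 mm, which match the sizes given plus about 2 mm. Moving above shaker 1.

Request:
apply_moves --targets '[[[0.66,-0.765,0,2,1],[0.66,-0.765,0,2,1],[0.66,-0.765,0,2,1],[0.66,-0.765,0,2,1],[0.66,-0.765,0,2,1],[0.66,-0.765,0,2,1],[0.66,-0.765,0,2,1],[0.66,-0.765,0,1,1]]]'

```text
clock: 0.82
eef_pos: [0.3379, 0.2373, 0.2483]
tool_rot: [-0.004, 1.0, 0.0, 0.0]
ft_force: [1.1, 1.5, -0.0]
grip_width: 0.0854
grasp_force: 0.0
```

Request:
apply_moves --targets '[[[0.66,-0.765,0,0,1],[0.66,-0.765,0,0,1],[0.66,-0.765,0,0,1],[0.66,-0.765,0,0,1],[0.66,-0.765,0,0,1],[0,0,0,0,1],[0,0,0,0,1],[0,0,0,0,1]]]'

```text
clock: 1.48
eef_pos: [0.4686, 0.086, 0.2478]
tool_rot: [-0.003, 1.0, 0.0, -0.001]
ft_force: [-0.5, -0.4, 0.3]
grip_width: 0.0853
grasp_force: 0.0
```

```bash
cat >> h.py <<'E'
def wproj(pts,o):
    """world points -> wrist fisheye pixels"""
    c=imaging.get_calibration('wrist');K=np.array(c['camera_matrix']);H=np.array(c['hand_eye'])
    T=np.eye(4);T[:3,:3]=Rotation.from_quat(o['tool_rot']).as_matrix();T[:3,3]=o['eef_pos']
    C=np.linalg.inv(T@H);p=np.c_[pts,np.ones(len(pts))]@C.T
    rr=np.hypot(p[:,0],p[:,1]);th=np.arctan2(rr,p[:,2])
    return np.c_[K[0,2]+K[0,0]*th*p[:,0]/rr,K[1,2]+K[1,1]*th*p[:,1]/rr]
def wray(uv,o,z):
    """wrist pixels -> world points on height z"""
    c=imaging.get_calibration('wrist');K=np.array(c['camera_matrix']);H=np.array(c['hand_eye'])
    T=np.eye(4);T[:3,:3]=Rotation.from_quat(o['tool_rot']).as_matrix();T[:3,3]=o['eef_pos'];C=T@H
    a=(np.asarray(uv,float)-K[:2,2])/[K[0,0],K[1,1]];th=np.hypot(*a.T)
    d=np.c_[a/th[:,None]*np.sin(th)[:,None],np.cos(th)]@C[:3,:3].T;e=C[:3,3]
    return e+d*((z-e[2])/d[:,2])[:,None]
E
python3 - <<'E'
from h import *
o=get_obs();im,d=shot('wrist');print(o['eef_pos'],o['tool_rot'],o['clock'])
a=np.linspace(0,2*np.pi,40)
for c,z,r in [((.468,.086),.1,.03),((.6125,.1135),.023,.04),((.625,.0095),.023,.04),((.372,.343),.076,.026),((.6367,-.0944),.023,.04)]:
    q=wproj(np.c_[c[0]+r*np.cos(a),c[1]+r*np.sin(a),0*a+z],o)
    cv2.polylines(im,[np.int32(q)],True,(0,255,0),1)
    print(wproj(np.array([[*c,z]]),o).round())
cv2.imwrite('pics/w1.png',im)
E
```

```text
[0.46863428 0.08596834 0.24778281] [-3.09877901e-03  9.99994819e-01  8.74411788e-05 -8.67131996e-04] 1.4833
[[259. 185.]]
[[278. 272.]]
[[204. 278.]]
[[475. 105.]]
[[137. 280.]]
```

View pics/w1.png

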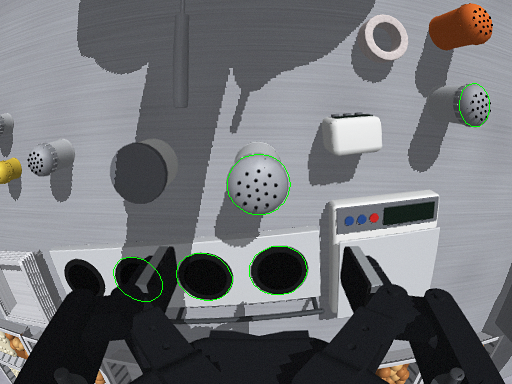

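The overlay rings sit right on shaker 1 at (259,185), pad_a at (278,272), pad_b at (204,278) and shaker 2 at (475,105), so the estimates hold. I'm descending and gripping.

Request:
apply_moves --targets '[[[0,0,-0.8,0,1],[0,0,-0.8,0,1],[0,0,-0.8,0,1],[0,0,-0.7,0,1],[0,0,-0.7,0,1],[0,0,-0.5,0,1],[0,0,0,0,1],[0,0,0,0,1]]]'

```text
clock: 2.2
eef_pos: [0.4676, 0.0872, 0.0759]
tool_rot: [-0.005, 1.0, -0.0, -0.001]
ft_force: [0.1, 0.9, 1.3]
grip_width: 0.0852
grasp_force: 0.0
```

Request:
apply_moves --targets '[[[0,0,0,0,-1],[0,0,0,0,-1],[0,0,0,0,-1],[0,0,0,0,-1],[0,0,0,0,-1],[0,0,0,0,-1],[0,0,0,0,-1],[0,0,0,0,-1]]]'

```text
clock: 2.87
eef_pos: [0.4708, 0.0862, 0.0786]
tool_rot: [-0.003, 1.0, 0.0, 0.002]
ft_force: [0.3, -0.2, 6.0]
grip_width: 0.0591
grasp_force: 63.4
```

Request:
apply_moves --targets '[[[0,0,0.4,0,-1],[0,0,0.6,0,-1],[0,0,0.5,0,-1],[0.3,0.05,0,1,-1],[0.5,0.1,0,2,-1],[0.6,0.1,0,2,-1],[0.6,0.1,0,1,-1],[0.6,0.1,0,0,-1]]]'

```text
clock: 3.53
eef_pos: [0.5741, 0.1043, 0.1368]
tool_rot: [-0.056, 0.998, 0.0, 0.0]
ft_force: [1.1, 0.4, -3.0]
grip_width: 0.0588
grasp_force: 65.8
```

Request:
apply_moves --targets '[[[0.6,0.1,0,0,-1],[0.4,0.1,0,0,-1],[0,0.05,0,0,-1],[0,0,0,0,-1],[0,0,0,0,-1]]]'

```text
clock: 3.95
eef_pos: [0.6122, 0.114, 0.1359]
tool_rot: [-0.056, 0.998, -0.0, -0.001]
ft_force: [-0.5, -0.2, -3.2]
grip_width: 0.0589
grasp_force: 65.7
```

```bash
python3 - <<'E'
from h import *
o=get_obs();im,d=shot('scene');P=world('scene',d);print(o['eef_pos'],o['tool_rot'],o['ft_force'],o['grip_width'])
w=P.reshape(-1,3);m=(np.hypot(*(w[:,:2]-[.612,.113]).T)<.05)&(w[:,2]>.03);print(m.sum(),np.percentile(w[m],[2,50,98],axis=0).round(3))
cv2.imwrite('pics/s2.png',cv2.resize(im[100:300,150:410],None,fx=3,fy=3))
E
```

```text
[0.61222061 0.1140047  0.13592464] [-5.59238589e-02  9.98434589e-01 -5.73757471e-05 -9.43797560e-04] [-0.5450992  -0.20629715 -3.22704253] 0.05893371937855753
5269 [[0.585 0.066 0.077]
 [0.623 0.082 0.41 ]
 [0.654 0.145 0.574]]
```

View pics/s2.png

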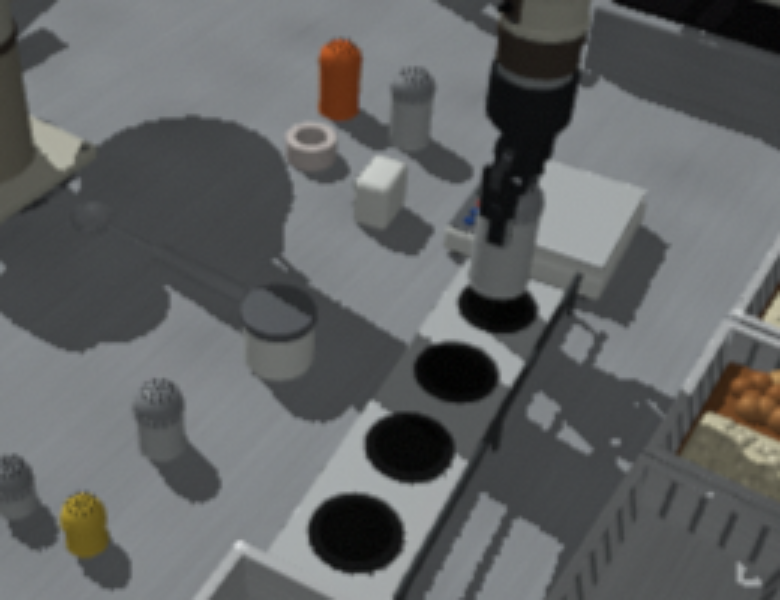

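It shows shaker 1 held upright at (505,240), above pad_a at (498,305). Lowering it.

Request:
apply_moves --targets '[[[0,0,-0.25,0,-1],[0,0,-0.3,0,-1],[0,0,-0.2,0,-1],[0,0,-0.1,0,-1],[0,0,0,0,-1],[0,0,0,0,-1]]]'

```text
clock: 4.5
eef_pos: [0.6129, 0.1139, 0.1022]
tool_rot: [-0.056, 0.998, -0.0, -0.0]
ft_force: [0.1, 0.0, -3.5]
grip_width: 0.0588
grasp_force: 65.4
```

```bash
cat >> h.py <<'E'
def gap(c,r,n='scene'):
    """lowest z and fitted axis of a can side near xy c"""
    from scipy.optimize import least_squares
    im,d=shot(n);w=world(n,d).reshape(-1,3);im=im.reshape(-1,3)
    m=(np.hypot(*(w[:,:2]-c).T)<r+.008)&(w[:,2]>.027)&(w[:,2]<.068)&(im.max(1)>70);t=w[m]
    f=least_squares(lambda x:np.hypot(*(t[:,:2]-x).T)-r,c,loss='soft_l1',f_scale=.002)
    return len(t),np.percentile(t[:,2],[0,2,5]).round(4),f.x.round(4)
E
python3 - <<'E'
from h import *
print(gap((.6125,.1135),.03)); o=get_obs();print(o['eef_pos'],o['ft_force'])
E
```

```text
(211, array([0.027 , 0.0278, 0.0287]), array([0.6083, 0.114 ]))
[0.61305778 0.11400783 0.10225583] [-0.14587101 -1.0908296  -2.42896265]
```

Request:
apply_moves --targets '[[[0,0,-0.04,0,-1],[0,0,0,0,-1],[0,0,0,0,-1]]]'

```text
clock: 4.8
eef_pos: [0.6136, 0.1141, 0.1017]
tool_rot: [-0.056, 0.998, 0.0, 0.001]
ft_force: [-2.1, -0.7, 4.1]
grip_width: 0.059
grasp_force: 65.9
```

Request:
apply_moves --targets '[[[0,0,0,0,1],[0,0,0,0,1],[0,0,0,0,1],[0,0,0,0,1],[0,0,0.5,0,1],[0,0,0.8,0,1],[0,0,0.8,0,1],[0,0,0.8,0,1]]]'

```text
clock: 5.47
eef_pos: [0.6129, 0.114, 0.2175]
tool_rot: [-0.056, 0.998, -0.0, -0.001]
ft_force: [0.8, -0.9, -0.0]
grip_width: 0.0852
grasp_force: 0.0
```

Request:
apply_moves --targets '[[[-0.6,0.57,0,-2,1],[-0.6,0.57,0,-2,1],[-0.7,0.66,0,-2,1],[-0.7,0.66,0,0,1],[-0.7,0.66,0,0,1],[-0.7,0.66,0,0,1],[-0.7,0.66,0,0,1],[-0.7,0.66,0,0,1]]]'

```text
clock: 6.13
eef_pos: [0.3958, 0.3191, 0.2169]
tool_rot: [-0.003, 1.0, 0.0, 0.0]
ft_force: [1.1, 0.6, -0.9]
grip_width: 0.0853
grasp_force: 0.0
```

Request:
apply_moves --targets '[[[-0.64,0.62,0,0,1],[0,0,0,0,1],[0,0,0,0,1]]]'

```text
clock: 6.38
eef_pos: [0.3703, 0.3442, 0.2169]
tool_rot: [-0.006, 1.0, 0.0, 0.0]
ft_force: [0.2, -0.3, -0.4]
grip_width: 0.0854
grasp_force: 0.0
```

```bash
python3 - <<'E'
from h import *
o=get_obs();im,d=shot('wrist');print(o['eef_pos'],o['tool_rot'],o['clock'])
a=np.linspace(0,2*np.pi,40)
for c,z,r in [((.372,.343),.076,.026)]:
    q=wproj(np.c_[c[0]+r*np.cos(a),c[1]+r*np.sin(a),0*a+z],o)
    cv2.polylines(im,[np.int32(q)],True,(0,255,0),1)
w=im
t,d=shot('top')
print(gap((.6125,.1135),.03,'top'),gap((.6125,.1135),.03,'scene'))
cv2.imwrite('pics/w2.png',np.hstack([w[60:360,100:420],cv2.resize(t[100:200,180:340],(480,300))]))
E
```

```text
[0.37032573 0.34424272 0.2168876 ] [-5.67944624e-03  9.99983834e-01  9.60099332e-05  2.58530532e-04] 6.3833
(98, array([0.0271, 0.0273, 0.0285]), array([0.6133, 0.1134])) (207, array([0.0271, 0.0277, 0.028 ]), array([0.6091, 0.1134]))
```

View pics/w2.png

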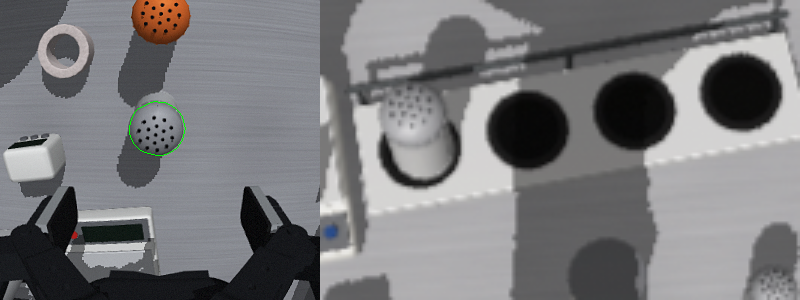

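Shaker 1 stands in the middle of pad_a, at (415,130) in the right half. The wrist ring fits shaker 2 at (156,128). Grasping shaker 2.

Request:
apply_moves --targets '[[[0.04,-0.02,-0.8,0,1],[0,0,-0.8,0,1],[0,0,-0.8,0,1],[0,0,-0.8,0,1],[0,0,-0.6,0,1],[0,0,-0.25,0,1],[0,0,0,0,1],[0,0,0,0,1]]]'

```text
clock: 7.25
eef_pos: [0.3741, 0.3417, 0.055]
tool_rot: [-0.003, 1.0, -0.0, -0.0]
ft_force: [0.3, 0.7, -0.1]
grip_width: 0.0855
grasp_force: 0.0
```

Request:
apply_moves --targets '[[[0,0,0,0,-1],[0,0,0,0,-1],[0,0,0,0,-1],[0,0,0,0,-1],[0,0,0,0,-1],[0,0,0,0,-1],[0,0,0,0,-1],[0,0,0,0,-1]]]'

```text
clock: 7.92
eef_pos: [0.3745, 0.3428, 0.0567]
tool_rot: [-0.003, 1.0, 0.001, 0.002]
ft_force: [0.1, -0.3, 6.4]
grip_width: 0.051
grasp_force: 62.8
```

Request:
apply_moves --targets '[[[0,0,0.4,0,-1],[0,0,0.7,0,-1],[0,0,0.7,0,-1],[0.1,-0.3,0.4,0,-1],[0.15,-0.55,0,0,-1],[0.15,-0.7,0,0,-1],[0.2,-0.8,0,0,-1],[0.2,-0.8,0,0,-1]]]'

```text
clock: 8.58
eef_pos: [0.405, 0.2152, 0.143]
tool_rot: [-0.004, 1.0, 0.0, 0.0]
ft_force: [0.6, -1.0, -2.0]
grip_width: 0.0504
grasp_force: 63.1
```

Request:
apply_moves --targets '[[[0.2,-0.8,0,0,-1],[0.2,-0.8,0,0,-1],[0.2,-0.8,0,0,-1],[0.2,-0.8,0,1,-1],[0.2,-0.7,0,2,-1],[0.3,-0.6,0,2,-1],[0.4,-0.4,0,1,-1],[0.5,-0.1,0,0,-1]]]'

```text
clock: 9.25
eef_pos: [0.4925, 0.0134, 0.1429]
tool_rot: [-0.054, 0.999, -0.0, -0.001]
ft_force: [0.7, 0.5, -2.5]
grip_width: 0.0504
grasp_force: 63.3
```

Request:
apply_moves --targets '[[[0.6,0,0,0,-1],[0.6,0,0,0,-1],[0.6,0,0,0,-1],[0.5,0,0,0,-1],[0.4,0,0,0,-1],[0.2,0,0,0,-1],[0,0,0,0,-1],[0,0,0,0,-1]]]'

```text
clock: 9.92
eef_pos: [0.6087, 0.0162, 0.1422]
tool_rot: [-0.056, 0.998, 0.0, -0.001]
ft_force: [-0.2, 0.3, -3.6]
grip_width: 0.0509
grasp_force: 63.3
```

Request:
apply_moves --targets '[[[0.21,-0.08,0,0,-1],[0.2,-0.08,0,0,-1],[0,0,-0.3,0,-1],[0,0,-0.45,0,-1],[0,0,-0.4,0,-1],[0,0,-0.25,0,-1],[0,0,-0.1,0,-1],[0,0,0,0,-1]]]'

```text
clock: 10.58
eef_pos: [0.6242, 0.0097, 0.0816]
tool_rot: [-0.056, 0.998, 0.0, -0.001]
ft_force: [0.1, -0.2, -2.9]
grip_width: 0.0508
grasp_force: 63.3
```

Request:
apply_moves --targets '[[[0,0,-0.03,0,-1],[0,0,0,0,-1],[0,0,0,0,-1]]]'

```text
clock: 10.83
eef_pos: [0.6263, 0.0097, 0.0827]
tool_rot: [-0.056, 0.998, -0.0, 0.001]
ft_force: [-0.3, 0.0, -3.0]
grip_width: 0.0506
grasp_force: 63.3
```

Request:
apply_moves --targets '[[[0,0,-0.03,0,-1],[0,0,0,0,-1],[0,0,0,0,-1]]]'

```text
clock: 11.08
eef_pos: [0.6257, 0.0096, 0.0806]
tool_rot: [-0.056, 0.998, -0.0, 0.0]
ft_force: [-0.0, 0.2, -2.4]
grip_width: 0.0508
grasp_force: 63.3
```

Request:
apply_moves --targets '[[[0,0,-0.02,0,-1],[0,0,0,0,-1],[0,0,0,0,-1]]]'

```text
clock: 11.33
eef_pos: [0.6258, 0.0097, 0.0798]
tool_rot: [-0.056, 0.998, -0.0, 0.0]
ft_force: [0.6, 0.6, -0.4]
grip_width: 0.0504
grasp_force: 63.5
```

Request:
apply_moves --targets '[[[0,0,-0.01,0,1],[0,0,0,0,1],[0,0,0,0,1],[0,0,0,0,1],[0,0,0.5,0,1],[0,0,0.8,0,1],[0,0,0.8,0,1],[0,0,0.8,0,1]]]'

```text
clock: 12.0
eef_pos: [0.6253, 0.0097, 0.1962]
tool_rot: [-0.056, 0.998, 0.0, -0.0]
ft_force: [-0.0, -0.2, -0.5]
grip_width: 0.0854
grasp_force: 0.0
```

Request:
apply_moves --targets '[[[-0.56,-0.66,0,-2,1],[-0.56,-0.66,0,-2,1],[-0.56,-0.66,0,-2,1],[-0.56,-0.66,0,0,1],[-0.56,-0.66,0,0,1],[-0.56,-0.66,0,0,1],[-0.56,-0.66,0,0,1],[-0.56,-0.66,0,0,1]]]'

```text
clock: 12.67
eef_pos: [0.4453, -0.2026, 0.1955]
tool_rot: [-0.004, 1.0, -0.0, 0.0]
ft_force: [0.6, -0.8, -0.7]
grip_width: 0.0857
grasp_force: 0.0
```

Request:
apply_moves --targets '[[[0,0,0,0,1],[0,0,0,0,1],[0,0,0,0,1]]]'

```text
clock: 12.92
eef_pos: [0.4468, -0.2017, 0.1955]
tool_rot: [-0.003, 1.0, -0.0, 0.001]
ft_force: [-0.1, 0.2, 0.2]
grip_width: 0.0854
grasp_force: 0.0
```

```bash
python3 - <<'E'
from h import *
o=get_obs();im,d=shot('wrist');print(o['eef_pos'],o['tool_rot'],o['clock'])
a=np.linspace(0,2*np.pi,40)
for c,z,r in [((.4455,-.2027),.054,.022),((.3887,-.327),.034,.018),((.6367,-.0944),.023,.04),((.6492,-.1987),.023,.04)]:
    q=wproj(np.c_[c[0]+r*np.cos(a),c[1]+r*np.sin(a),0*a+z],o)
    cv2.polylines(im,[np.int32(q)],True,(0,255,0),1)
print(gap((.625,.0095),.026,'top'),gap((.625,.0095),.026,'scene'))
cv2.imwrite('pics/w3.png',im)
E
```

```text
[ 0.44676577 -0.20166994  0.19548073] [-3.16468197e-03  9.99994822e-01 -1.46078049e-05  5.82831731e-04] 12.9167
(79, array([0.0271, 0.0274, 0.0279]), array([0.6257, 0.0108])) (190, array([0.027 , 0.0273, 0.028 ]), array([0.6216, 0.011 ]))
```

View pics/w3.png

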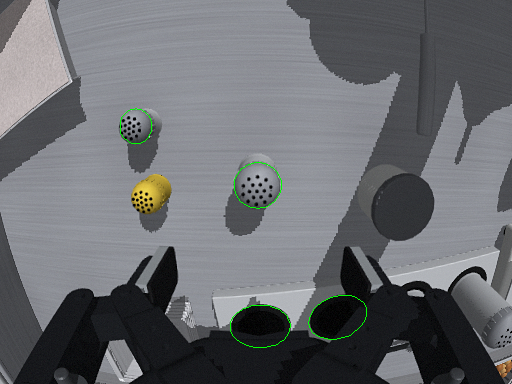

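The rings fit shaker 3 at (257,186), shaker 4 at (136,126), and pads c and d at (338,317) and (260,326). Shaker 2 is within 2 mm of pad_b's centre. Grasping shaker 3.

Request:
apply_moves --targets '[[[0,0,-0.8,0,1],[0,0,-0.8,0,1],[0,0,-0.8,0,1],[0,0,-0.8,0,1],[0,0,-0.5,0,1],[0,0,-0.2,0,1],[0,0,0,0,1],[0,0,0,0,1]]]'

```text
clock: 13.73
eef_pos: [0.4472, -0.2012, 0.0394]
tool_rot: [-0.004, 1.0, -0.0, 0.0]
ft_force: [1.2, -0.5, 0.5]
grip_width: 0.0856
grasp_force: 0.0
```

Request:
apply_moves --targets '[[[0,0,0,0,-1],[0,0,0,0,-1],[0,0,0,0,-1],[0,0,0,0,-1],[0,0,0,0,-1],[0,0,0,0,-1],[0,0,0,0,-1],[0,0,0,0,-1]]]'

```text
clock: 14.4
eef_pos: [0.4477, -0.2022, 0.0407]
tool_rot: [-0.003, 1.0, -0.001, 0.002]
ft_force: [-0.2, 0.1, 5.3]
grip_width: 0.0428
grasp_force: 60.7
```

Request:
apply_moves --targets '[[[0,0,0.4,0,-1],[0,0,0.7,0,-1],[0,0,0.6,0,-1],[0.2,0.1,0.3,0,-1],[0.45,0.25,0,1,-1],[0.6,0.35,0,2,-1],[0.7,0.4,0,2,-1],[0.7,0.4,0,1,-1]]]'

```text
clock: 15.07
eef_pos: [0.5532, -0.1413, 0.1198]
tool_rot: [-0.056, 0.998, -0.0, 0.0]
ft_force: [0.2, -0.7, -0.6]
grip_width: 0.0424
grasp_force: 61.0
```

Request:
apply_moves --targets '[[[0.7,0.4,0,0,-1],[0.6,0.35,0,0,-1],[0.5,0.25,0,0,-1],[0.3,0.2,0,0,-1],[0,0,0,0,-1],[0,0,0,0,-1]]]'

```text
clock: 15.57
eef_pos: [0.6363, -0.0931, 0.1187]
tool_rot: [-0.056, 0.998, -0.0, -0.0]
ft_force: [-0.1, -0.2, -1.5]
grip_width: 0.0426
grasp_force: 61.0
```

Request:
apply_moves --targets '[[[0.03,-0.03,-0.3,0,-1],[0,0,-0.4,0,-1],[0,0,-0.35,0,-1],[0,0,-0.2,0,-1],[0,0,-0.08,0,-1],[0,0,0,0,-1],[0,0,0,0,-1]]]'

```text
clock: 16.15
eef_pos: [0.6377, -0.0952, 0.0663]
tool_rot: [-0.055, 0.998, -0.0, 0.0]
ft_force: [-0.1, 0.8, -0.2]
grip_width: 0.0423
grasp_force: 61.2
```

Request:
apply_moves --targets '[[[0,0,-0.02,0,-1],[0,0,0,0,-1],[0,0,0,0,-1]]]'

```text
clock: 16.4
eef_pos: [0.638, -0.0948, 0.0657]
tool_rot: [-0.056, 0.998, -0.0, 0.001]
ft_force: [-0.0, -0.7, -1.1]
grip_width: 0.0426
grasp_force: 61.2
```

Request:
apply_moves --targets '[[[0,0,-0.03,0,-1],[0,0,0,0,-1],[0,0,0,0,-1]]]'

```text
clock: 16.65
eef_pos: [0.6376, -0.0947, 0.0639]
tool_rot: [-0.056, 0.998, 0.0, -0.0]
ft_force: [0.7, -0.2, -1.1]
grip_width: 0.0424
grasp_force: 61.2
```

Request:
apply_moves --targets '[[[0,0,-0.02,0,-1],[0,0,0,0,-1],[0,0,0,0,-1]]]'

```text
clock: 16.9
eef_pos: [0.6376, -0.0947, 0.0638]
tool_rot: [-0.056, 0.998, 0.0, 0.0]
ft_force: [-2.9, -0.3, 4.6]
grip_width: 0.0424
grasp_force: 61.2
```

Request:
apply_moves --targets '[[[0,0,0,0,1],[0,0,0,0,1],[0,0,0,0,1],[0,0,0,0,1],[0,0,0.5,0,1],[0,0,0.8,0,1],[0,0,0.8,0,1],[0,0,0.8,0,1]]]'

```text
clock: 17.57
eef_pos: [0.6372, -0.0947, 0.1798]
tool_rot: [-0.056, 0.998, 0.0, -0.001]
ft_force: [0.2, 0.4, 0.1]
grip_width: 0.085
grasp_force: 0.0
```

Request:
apply_moves --targets '[[[-0.69,-0.645,0,-2,1],[-0.69,-0.645,0,-2,1],[-0.69,-0.645,0,-2,1],[-0.69,-0.645,0,0,1],[-0.69,-0.645,0,0,1],[-0.69,-0.645,0,0,1],[-0.69,-0.645,0,0,1],[-0.69,-0.645,0,0,1]]]'

```text
clock: 18.23
eef_pos: [0.4154, -0.3021, 0.1792]
tool_rot: [-0.004, 1.0, -0.0, 0.0]
ft_force: [0.9, -0.7, 0.1]
grip_width: 0.0855
grasp_force: 0.0
```

Request:
apply_moves --targets '[[[-0.69,-0.645,0,0,1],[0,0,0,0,1],[0,0,0,0,1],[0,0,0,0,1]]]'

```text
clock: 18.57
eef_pos: [0.3894, -0.3271, 0.1792]
tool_rot: [-0.003, 1.0, 0.0, 0.0]
ft_force: [0.6, -0.0, 0.3]
grip_width: 0.0852
grasp_force: 0.0
```

```bash
python3 - <<'E'
from h import *
o=get_obs();im,d=shot('wrist');print(o['eef_pos'],o['tool_rot'],o['clock'])
a=np.linspace(0,2*np.pi,40)
for c,z,r in [((.3887,-.327),.034,.018)]:
    q=wproj(np.c_[c[0]+r*np.cos(a),c[1]+r*np.sin(a),0*a+z],o)
    cv2.polylines(im,[np.int32(q)],True,(0,255,0),1)
print(gap((.6367,-.0944),.022,'top'),gap((.6367,-.0944),.022,'scene'))
cv2.imwrite('pics/w4.png',im)
E
```

```text
[ 0.38938989 -0.32705052  0.1791762 ] [-3.10789502e-03  9.99995115e-01  6.55009237e-05  3.27612048e-04] 18.5667
(72, array([0.027 , 0.0272, 0.0277]), array([ 0.6381, -0.0937])) (153, array([0.027 , 0.0274, 0.0287]), array([ 0.634, -0.093]))
```

View pics/w4.png

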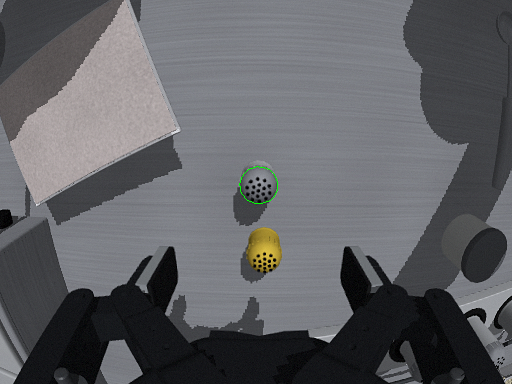

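The ring fits shaker 4 at (258,185). The yellow look-alike at (264,252) is clear of the fingers.

Request:
apply_moves --targets '[[[0,0,-0.8,0,1],[0,0,-0.8,0,1],[0,0,-0.8,0,1],[0,0,-0.7,0,1],[0,0,-0.5,0,1],[0,0,-0.25,0,1],[0,0,0,0,1],[0,0,0,0,1]]]'

```text
clock: 19.38
eef_pos: [0.3899, -0.3265, 0.0252]
tool_rot: [-0.004, 1.0, 0.0, -0.0]
ft_force: [-0.2, 0.2, 0.7]
grip_width: 0.0855
grasp_force: 0.0
```

Request:
apply_moves --targets '[[[0,0,0,0,-1],[0,0,0,0,-1],[0,0,0,0,-1],[0,0,0,0,-1],[0,0,0,0,-1],[0,0,0,0,-1],[0,0,0,0,-1],[0,0,0,0,-1]]]'

```text
clock: 20.05
eef_pos: [0.39, -0.3277, 0.0264]
tool_rot: [-0.003, 1.0, -0.001, 0.001]
ft_force: [-0.6, 0.1, 6.1]
grip_width: 0.0344
grasp_force: 59.5
```

Request:
apply_moves --targets '[[[0,0,0,0,-1],[0,0,0,0,-1]]]'

```text
clock: 20.22
eef_pos: [0.39, -0.3277, 0.0264]
tool_rot: [-0.003, 1.0, -0.001, 0.001]
ft_force: [0.5, 0.3, 6.4]
grip_width: 0.0343
grasp_force: 59.5
```

Request:
apply_moves --targets '[[[0,0,0.4,0,-1],[0,0,0.7,0,-1],[0,0,0.7,0,-1],[0.2,0.1,0.4,0,-1],[0.45,0.22,0,1,-1],[0.65,0.32,0,2,-1],[0.75,0.37,0,2,-1],[0.75,0.37,0,1,-1]]]'

```text
clock: 20.88
eef_pos: [0.5019, -0.2715, 0.1135]
tool_rot: [-0.056, 0.998, -0.0, 0.0]
ft_force: [0.5, -0.7, -0.5]
grip_width: 0.0343
grasp_force: 59.8
```

Request:
apply_moves --targets '[[[0.75,0.37,0,0,-1],[0.75,0.37,0,0,-1],[0.75,0.37,0,0,-1],[0.65,0.32,0,0,-1],[0.5,0.25,0,0,-1],[0.3,0.16,0,0,-1],[0,0,0,0,-1],[0,0,0,0,-1]]]'

```text
clock: 21.55
eef_pos: [0.6492, -0.1976, 0.1124]
tool_rot: [-0.056, 0.998, 0.0, -0.001]
ft_force: [-0.3, 0.6, -1.4]
grip_width: 0.0342
grasp_force: 59.8
```

```bash
python3 - <<'E'
from h import *
D=np.load('top0.npz');w=world('top',D['d']).reshape(-1,3)
m=(w[:,2]>.035)&(w[:,1]<-.22)&(w[:,1]>-.40)&(w[:,0]>.6)&(w[:,0]<.70);print(np.percentile(w[m],[0,50,99,100],axis=0).round(3))
D=np.load('scene0.npz');w=world('scene',D['d']).reshape(-1,3)
m=(w[:,2]>.035)&(w[:,1]<-.22)&(w[:,1]>-.40)&(w[:,0]>.6)&(w[:,0]<.70);print(np.percentile(w[m],[0,50,99,100],axis=0).round(3))
E
```

```text
[[ 0.6   -0.4    0.035]
 [ 0.617 -0.317  0.06 ]
 [ 0.698 -0.276  0.071]
 [ 0.7   -0.275  0.073]]
[[ 0.6   -0.4    0.035]
 [ 0.62  -0.299  0.056]
 [ 0.698 -0.279  0.069]
 [ 0.7   -0.276  0.071]]
```

Request:
apply_moves --targets '[[[0.02,-0.03,-0.3,0,-1],[0,0,-0.45,0,-1],[0,0,-0.4,0,-1],[0,0,-0.25,0,-1],[0,0,-0.12,0,-1],[0,0,0,0,-1],[0,0,0,0,-1]]]'

```text
clock: 22.13
eef_pos: [0.6499, -0.1999, 0.0527]
tool_rot: [-0.055, 0.998, -0.0, 0.0]
ft_force: [0.8, -0.1, -0.6]
grip_width: 0.0344
grasp_force: 60.0
```

Request:
apply_moves --targets '[[[0,0,-0.03,0,-1],[0,0,0,0,-1],[0,0,0,0,-1]]]'

```text
clock: 22.38
eef_pos: [0.6505, -0.1995, 0.0518]
tool_rot: [-0.056, 0.998, -0.0, 0.001]
ft_force: [0.4, -0.4, -1.3]
grip_width: 0.0345
grasp_force: 59.9
```

Request:
apply_moves --targets '[[[0,0,-0.04,0,-1],[0,0,0,0,-1],[0,0,0,0,-1]]]'

```text
clock: 22.63
eef_pos: [0.6501, -0.1993, 0.0495]
tool_rot: [-0.056, 0.998, 0.0, 0.0]
ft_force: [-0.9, -0.5, -0.7]
grip_width: 0.0343
grasp_force: 59.9
```

Request:
apply_moves --targets '[[[0,0,-0.02,0,-1],[0,0,0,0,-1],[0,0,0,0,-1]]]'

```text
clock: 22.88
eef_pos: [0.6501, -0.1993, 0.0495]
tool_rot: [-0.056, 0.998, -0.0, 0.0]
ft_force: [-2.4, 1.6, 4.0]
grip_width: 0.0338
grasp_force: 60.0
```

Contact. I'm opening the fingers part way, rising and backing off toward the robot.

Request:
apply_moves --targets '[[[0,0,0,0,0.3],[0,0,0,0,0.3],[0,0,0,0,0.3],[0,0,0,0,0.3],[0,0,0.5,0,0.3],[0,0,0.8,0,0.3],[0,0,0.8,0,0.3],[0,0,0.8,0,0.3]]]'

```text
clock: 23.55
eef_pos: [0.6496, -0.1992, 0.1652]
tool_rot: [-0.056, 0.998, 0.0, -0.001]
ft_force: [0.3, 0.7, 0.1]
grip_width: 0.0553
grasp_force: 0.0
```

Request:
apply_moves --targets '[[[-0.7,0,0.4,0,1],[-0.8,0,0.4,0,1],[-0.8,0,0,0,1],[-0.8,0,0,0,1],[-0.8,0,0,0,1],[-0.6,0,0,0,1],[0,0,0,0,1],[0,0,0,0,1]]]'

```text
clock: 24.22
eef_pos: [0.4691, -0.1995, 0.1972]
tool_rot: [-0.055, 0.998, -0.0, 0.0]
ft_force: [0.2, -0.1, 0.4]
grip_width: 0.0855
grasp_force: 0.0
```

```bash
python3 - <<'E'
from h import *
o=get_obs();print(o['eef_pos'],o['clock'],o['ft_force'])
for c,r in [((.6125,.1135),.03),((.625,.0095),.026),((.6367,-.0944),.022),((.6492,-.1987),.018)]:
    print(c,gap(c,r,'top')[2],gap(c,r,'scene')[2])
s,_=shot('scene');t,_=shot('top')
cv2.imwrite('pics/end.png',np.hstack([cv2.resize(s[150:310,220:360],(420,480)),cv2.resize(t[80:200,170:350],None,fx=2.1,fy=4)]))
E
```

```text
[ 0.46914754 -0.19946589  0.19719078] 24.2167 [ 0.16250208 -0.13220972  0.44980787]
(0.6125, 0.1135) [0.6131 0.1134] [0.6089 0.1135]
(0.625, 0.0095) [0.6257 0.0107] [0.6218 0.011 ]
(0.6367, -0.0944) [ 0.638  -0.0934] [ 0.6339 -0.0931]
(0.6492, -0.1987) [ 0.6513 -0.1986] [ 0.6475 -0.198 ]
```

View pics/end.png

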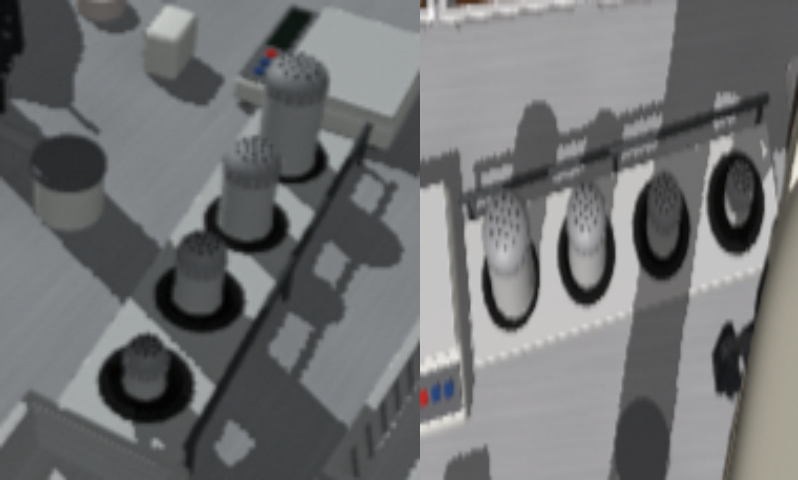

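All four stand upright, each within about 2 mm of its pad's centre. In the left half they run from the biggest by the scale at (297,120) to the smallest at (146,370). The robot is clear, so I'm handing in.

```bash
python3 -c "
from h import *
print(order.job_done())"
```

```text
the job is handed in; nothing more can be done
None
```

I handed in the job at about 25 s: all four shakers stand upright within about 2 mm of their pad centres, running from the biggest on pad_a by the scale to the smallest on pad_d, with the robot clear of everything.

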